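Refit a repaired plug-in board in the bench card frame

TASK

Draw the repaired plug-in board (the one with the metal front panel and black grip) out of the board stand and slide it gently into the one empty bay of the sloping card frame, knurled lock at the upper end, until its front panel lies flush on the frame. Then turn the knurled lock clockwise until it stops tight, and let go. Do not drop the board or ram it home, and leave the other things on the bench alone.

Things in the scene. Friction and masses are not known exactly. Their poses are not given: they have to be found in the camera images.
- module: Repaired plug-in board, 0.25 to 0.45 kg, upright in the stand, metal front panel on top. Origin: centre of the panel's underside (the face that comes to lie on the frame). +z out through the grip, +x along the panel to the knurled lock, y across the board. Panel 150 (x) by 40 (y) mm, z 0 to 4. The other two boards in the stand are bare, without panel or grip.
- board_foot (a point): Middle of the board's lowest edge (module z -104 mm). The circuit board below the panel is 100 wide (x -50 to 50) and 3 mm thick; its lowest 12 mm carry a white connector 86 (x) by 10 (y) mm. The stand holds the lowest 58 mm in its slots: a rise of 70 mm frees the board.
- handle_top (a point): Middle of the top of the black grip bar on the panel (module x -10, y 0, z 33 mm). The bar is 60 long (module x -40 to 20), 12 thick (y) and 29 mm tall: pinch it across the 12 mm.
- open_bay: The only empty one of five bays (41 mm apart) in the card frame. Origin: centre of its mouth, in the plane of the rail faces where the panel comes to rest. +z straight out of the mouth, 25 degrees from vertical, leaning to the robot; +x along the slope to the upper, farther end; y level across. With the board home its origin and axes coincide with these. Panels of the closed bays stand up 4 mm.
- guide_mouth (a point): Point in the empty bay 12 mm below the mouth plane (bay z -12 mm), where the two grey guides begin, at bay x -50 and 50. They take the board's side edges in grooves 5 mm wide (1 mm to spare each way), flared to about 15 mm in their first 14 mm; 103 mm between groove bottoms.
- lock_screw (a joint): Turn of the knurled lock, rad: 0 to 0.1 at the start (open), grows clockwise seen from outside, stops dead at 2.1 (tight). Captive: neither rises nor sinks. Stiff (0.05 N m), stays where left. Its tongue under the panel (18 by 6 mm, to 10 mm below) passes the slot in the bay's upper rail only near 0 and catches under the rail when turned; the lower rail has no slot.
- screw_head (a point): Centre of the top of the lock's knurled steel head (module x 62, y 0, z 22.5 mm): diameter 22, 17 mm tall, its underside 1.5 mm above the panel; its axis is module z. Its edge is 31 mm from the end of the grip bar.
- card_frame: Aluminium card frame on a grey cradle, fixed, 236 mm wide (y), open front sloping: it faces up and towards the robot. Origin on the bench below the middle of the mouth, which is 160 mm up; z up, +x the way the slope rises. Its top edge is 198 mm above the bench.
- board_stand: Black board stand, fixed, 150 (x) by 120 (y) mm, 70 mm high, with three slots along its x, at y -34, 0 and 34 mm, floor 12 mm up. Origin on the bench under its centre; z up.
- bare_board_a: Bare circuit board 100 by 80 by 3 mm, upright in the stand; bystander. Origin at the middle of its lower edge, z up.
- bare_board_b: Another such bare board, in another slot; bystander.
- multimeter: Yellow multimeter 180 by 90 by 40 mm leaning back on its bail, about 185 mm high; bystander. Origin on the bench below it, face to -x.
- solvent_bottle: Bottle, 60 mm diameter, 130 mm high, upright; bystander. Origin at the centre of its base.
Not all that is in view belongs to the job. Leave any yellow look-alike of the module alone.

How it is judged (in metres and radians):
On the way, in this order (a step that is already met when the one before it is completed fails the run):
1. the board is fully home in the empty bay, its panel flush on the frame, the lock not yet turned tight (z of module in the frame of open_bay below 0.002 m and distance between module and open_bay below 0.004 m and angle between the z axis of module and the z axis of open_bay, either way round below 0.035 rad and value of joint lock_screw below 1.5 rad), for 0.2 s.
2. the knurled lock is turned clockwise to its stop with the board home (z of module in the frame of open_bay below 0.002 m and distance between module and open_bay below 0.004 m and angle between the z axis of module and the z axis of open_bay, either way round below 0.035 rad and value of joint lock_screw above 1.95 rad), for 0.2 s.
At the end, for the whole second after the job is handed in: The plug-in board is home in the empty bay (origin within 4 mm of the bay's, panel lifted less than 2 mm, axes within 2 degrees), the lock turned past 1.95 rad of its 2.1, everything at rest and released (all of step 2 and linear speed of module below 0.01 m/s); the robot touches nothing.
It fails at once if the board was dropped or rammed into the bay (more than 70 N between them) (contact force between module and open_bay above 70 N).
It fails at once if another board in the stand was pulled out or shoved (25 mm) (distance of any of bare_board_a, bare_board_b from where it was at the start of the episode above 0.025 m).
It fails at once if the multimeter or the bottle was knocked (moved 25 mm) (distance of any of multimeter, solvent_bottle from where it was at the start of the episode above 0.025 m).
It also fails if it takes over 72 s, if anything falls off the work surface, if the arm or the gripper's body presses on something with over 40 N, if the wrist force passes 120 N, or if a joint passes its speed limit or range.

ROBOT

A 6-joint arm with a two-finger parallel gripper is mounted at the origin on the work surface. World frame = base frame: x ahead of the robot, y to its left, z up, the work surface at z = 0. Lengths are in mm, angles in rad, forces in N, time in s.
With the tool pointing down it reaches from about 350 to 875 mm from the base axis. Payload 4.2 kg.
Tool frame: the origin (TCP) lies between the finger pads; the fingertips stand 14 mm ahead of it and the grasp point (between the pads) lies 5 mm behind it; z points along the fingers, y is the line along which they close (so a half turn about z gives the same grasp; the last joint's range is limited). The gripper opens to 85 mm and grips with 20 to 120 N. Pads are 22 mm wide; open, the fingers measure 114 mm over their backs; the gripper's body (76 mm by 85 mm) begins 54 mm behind the grasp point. The pads swing forward as they close: fully open they stand 13 mm farther back than shut.
Start: joints at [1.516, 0.385, 0.008, 0, -1.194, -0.259], TCP at [192.89, 594.469, 245.312] pointing down, gripper open.
Joint ranges: [-3.14, 3.14], [-1.21, 2.06], [-1.07, 1.41], [-3.16, 2.05], [-2.99, -0.16], [-3.1, 3.1]. Speed limits (rad/s): [2.79, 2.79, 3.14, 3.14, 3.14, 3.14].

INTERFACE

Orientations are given as a unit quaternion [x, y, z, w].
In Python, from bench import * gives the robot as it stands.
- The arm moves only by the tool carry_out, never from a script. Its argument "motion" is a list of rows, each a list of 7 numbers: the turn, a rotation vector about the tool's x, y, z in rad, then the shift along the tool's x, y, z in mm, then the opening, from -1 (shut) to 1 (fully open), so that 0 is half open. A call has 1 to 5 rows; each row is the pose to reach, as a shift and turn from the pose commanded when the call began, along the tool's axes at that moment; what a row does not reach only later rows make up. A row lasts 1/8 s, in which the tool goes at most 62.5 mm and 10.7 degrees, less where a joint would pass 70% of its speed; a pose out of reach is approached as far as the arm can. A call with a gripper value outside its range is refused whole. The fingers move at their own pace and stop on an object; the grip force is fixed at half the most. Time passes only in rows, so rows that repeat a pose let the fingers close. It gives the time, the measured TCP pose, the force, the opening and the grip force at its end, in the units of the state.
- read_state(): the state, without advancing time (a new reading comes with each control period).
- get_image(name): name is "side" or "top"; returns a dict with "color" (400x640x3 uint8, blue, green, red), "mtx" (3x3 intrinsics, pixels), "position" and "orientation" of the camera in the world. Camera axes: x right, y down, z forward; pixel columns grow to the right and rows downward; lengths in mm; the calibration is good to about 2 mm. A picture is of the moment at which its call begins. There is no depth.
- job_done(): hands the job in; it is judged then, once.
The state is a dict: "clock": time; "joints": joint angles; "joint_vel": joint speeds; "joint_efforts": joint torques, N m; "position": TCP position; "ee_rot": TCP orientation; "contact_force": force on the tool from outside, world axes, zero at the start; "wrist_torque": the same for the moment, N m; "gripper_width": finger opening in mm; "grasp_force": force on a finger pad.
Only numpy, scipy, OpenCV 4.12 (cv2) and the standard library are available. Lean on these libraries where they do the work, as an engineer would, in place of code of your own. Each camera call takes 0.05 s, during which the arm holds its last target. There are 200 camera calls.

## Working session

There is one attempt and no reset: what is moved stays moved. The work goes in short steps, Python scripts to look and compute and a tool call to move; the robot and the scene stay as the last step left them, time stands still between calls to the robot, and variables do not carry over. Pictures are saved under pics/ and viewed, at most 10 in all, crops included, and the job is handed in when it is done.

Besides the shell and the picture viewer there is one more tool, called after "Request:" as name(argument=value, ...) on one line, values as JSON. carry_out: Moves the arm, as the interface text tells. Its arguments: {"type":"object","properties":{"motion":{"type":"array"}},"required":["motion"]}

```bash
mkdir -p pics; ls
python3 - <<'E'
from bench import *
import cv2
print(read_state())
for n in("side","top"):
    d=get_image(n); cv2.imwrite(f"pics/{n}0.png",d["color"]); print(n,d["mtx"],d["position"],d["orientation"])
E
```

```text
pics
{'clock': 0.0, 'joints': array([ 1.51562221e+00,  3.85566665e-01,  6.60099610e-03, -5.39283842e-04,
       -1.19401045e+00, -2.58600239e-01]), 'joint_vel': array([-0.00026131,  0.00152978,  0.00104092, -0.00135651, -0.00052749,
       -0.00099651]), 'joint_efforts': array([ 2.83327086e-05, -3.92292309e+01,  1.88400793e+01,  4.18634802e+00,
       -4.57404123e-03,  1.36331991e-06]), 'position': array([192.70493859, 593.94896919, 244.19976545]), 'ee_rot': array([ 9.87702263e-01, -1.56342539e-01, -1.38658116e-04,  1.10970837e-03]), 'contact_force': array([ 0.25270636, -0.24919438,  0.21507793]), 'wrist_torque': array([ 0.00362922, -0.0126733 ,  0.02261081]), 'grasp_force': 0.0, 'gripper_width': 85.25508224924897}
side [[414.65955446   0.         321.05357377]
 [  0.         414.65955446 194.30494662]
 [  0.           0.           1.        ]] [ 408.85533588 -841.63286444 1084.96829407] [ 0.93622899 -0.07582634  0.02215047 -0.34239597]
top [[482.63942334   0.         320.66616732]
 [  0.         482.63942334 202.26543441]
 [  0.           0.           1.        ]] [ 447.35563128  -39.38452381 1574.56849323] [-0.70442381  0.708956   -0.01836778  0.02882899]
```

View pics/side0.png

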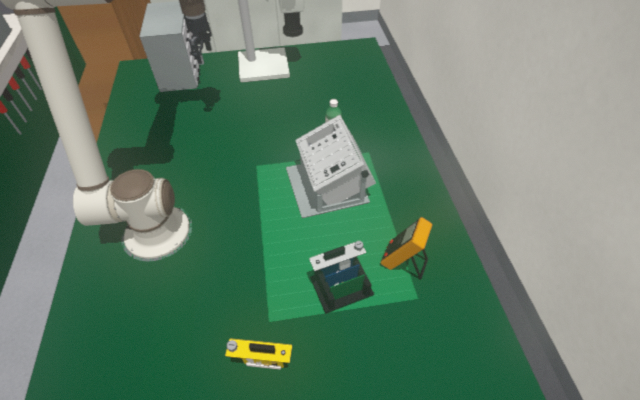

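View pics/top0.png

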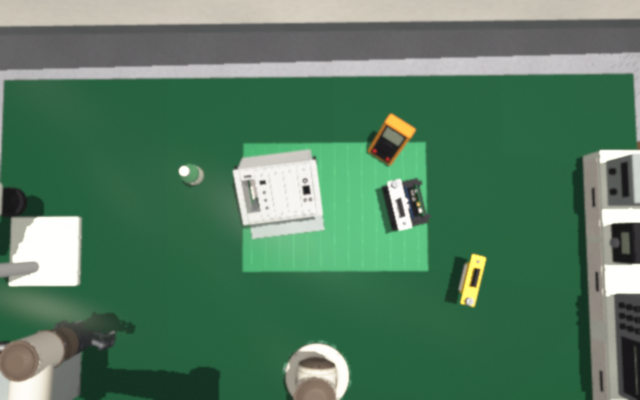

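The side view shows the module at about (338,255), the frame at (333,155) and a yellow decoy at (258,352). In the top view the module is at about (402,205), the frame at (278,193) with a dark empty bay near (250,195), the meter at (392,138) and the bottle at (190,174). I'll zoom in on both.

Run:
```python
import cv2,numpy as np
s=cv2.imread("pics/side0.png");t=cv2.imread("pics/top0.png")
R=lambda im,x,y,w,h,k:cv2.resize(im[y:y+h,x:x+w],None,fx=k,fy=k,interpolation=cv2.INTER_CUBIC)
cv2.imwrite("pics/c1.png",np.hstack([R(t,228,145,100,100,4),R(t,375,170,66,66,6.0606)[:400,:400]]))
cv2.imwrite("pics/c2.png",np.hstack([R(s,285,105,100,115,4),R(s,300,232,80,92,5)]))
```

```text
(no output)
```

View pics/c1.png

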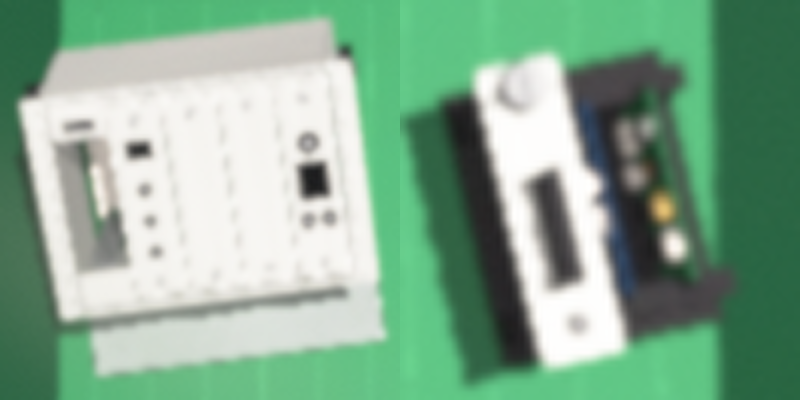

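View pics/c2.png

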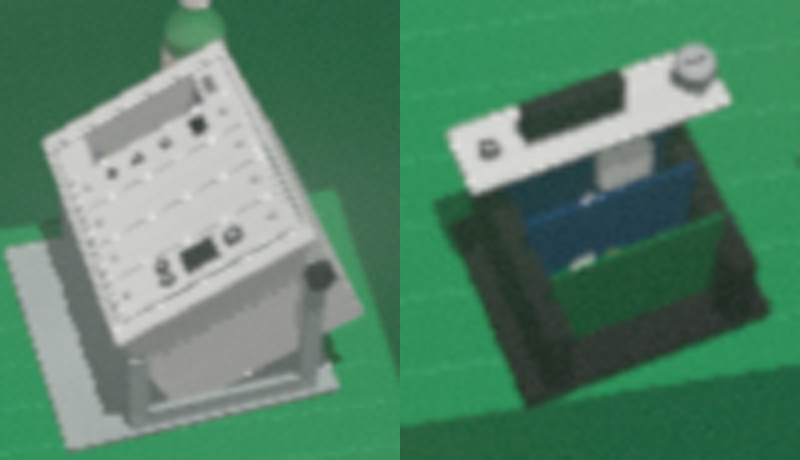

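Top crop: the empty bay is the leftmost (+y) one, with its opening at crop (55..130, 143..265). The module sits in the stand's left slot with its lock at the far end. Side crop: the panel is a clean white quad with the knurled lock at its far right end. Next I'll fit the quads in both views and triangulate.

```bash
cat > h.py <<'E'
from bench import *
import cv2,numpy as np
from scipy.spatial.transform import Rotation as Rn
K=6
def P(d):
    R=Rn.from_quat(d["orientation"]).as_matrix(); 
    return d["mtx"]@np.c_[R.T,-R.T@np.asarray(d["position"])]
def tri(Pa,Pb,a,b):
    X=cv2.triangulatePoints(Pa,Pb,np.float64(a).T,np.float64(b).T); return (X[:3]/X[3]).T
def proj(Pm,X):
    q=np.c_[X,np.ones(len(X))]@Pm.T; return q[:,:2]/q[:,2:]
def up(im,x,y,w,h): return cv2.resize(im[y:y+h,x:x+w],None,fx=K,fy=K,interpolation=cv2.INTER_CUBIC)
def big(m,seed=None):
    cs=cv2.findContours(m,cv2.RETR_EXTERNAL,cv2.CHAIN_APPROX_NONE)[0]
    return max(cs,key=cv2.contourArea)
def full(p,x,y): return (np.float64(p)+.5)/K-.5+[x,y]
def quad(c):
    """corners of a quadrilateral contour: approximate, then fit a line to the middle of every side"""
    h=cv2.convexHull(c)
    q=cv2.approxPolyN(h,4,ensure_convex=True).reshape(-1,2).astype(float)
    pts=c.reshape(-1,2).astype(float); L=[]
    for i in range(4):
        a,b=q[i],q[(i+1)%4]; u=(b-a)/np.linalg.norm(b-a); s=(pts-a)@u/np.linalg.norm(b-a); e=abs((pts-a)@[-u[1],u[0]])
        k=pts[(s>.12)&(s<.88)&(e<9)]
        vx,vy,x0,y0=cv2.fitLine(np.float32(k),cv2.DIST_HUBER,0,.01,.01).ravel(); L.append(np.cross([x0,y0,1],[x0+vx,y0+vy,1]))
    r=[np.cross(L[i-1],L[i]) for i in range(4)]
    return np.array([v[:2]/v[2] for v in r])
E
python3 - <<'E'
from h import *
d={n:get_image(n) for n in("top","side")}; Pm={n:P(d[n]) for n in d}
roi={"frame":{"top":(228,145,100,105),"side":(285,110,100,95)},"mod":{"top":(378,172,50,66),"side":(302,232,75,50)}}
out=[]
for o in roi:
    Q={}
    for n in d:
        x,y,w,h=roi[o][n]; im=up(d[n]["color"],x,y,w,h); v=im.min(2)
        th={"frame":{"top":222,"side":175},"mod":{"top":150,"side":150}}[o][n]
        m=np.uint8(v>th)*255; m=cv2.morphologyEx(m,cv2.MORPH_OPEN,np.ones((9,9)))
        c=big(m); q=quad(c); cv2.drawContours(im,[c],0,(0,0,255),1); cv2.polylines(im,[np.int32(q)],True,(255,0,0),1)
        out.append(cv2.resize(im,(400,300))); q=full(q,x,y)
        # order by column-row angle starting at top-left-most in image
        Q[n]=q; print(o,n,q.round(1).tolist())
    np.save(o+"_t.npy",Q["top"]);np.save(o+"_s.npy",Q["side"])
cv2.imwrite("pics/q.png",np.vstack([np.hstack(out[:2]),np.hstack(out[2:])]))
E
```

```text
frame top [[321.5, 213.9], [243.9, 222.1], [233.3, 170.1], [314.7, 160.6]]
frame side [[364.7, 162.9], [314.5, 190.3], [295.9, 139.7], [339.3, 114.7]]
mod top [[411.5, 228.0], [398.1, 231.0], [386.2, 180.8], [403.9, 177.1]]
mod side [[365.8, 251.9], [314.0, 270.3], [308.7, 257.7], [359.5, 240.3]]
```

View pics/q.png

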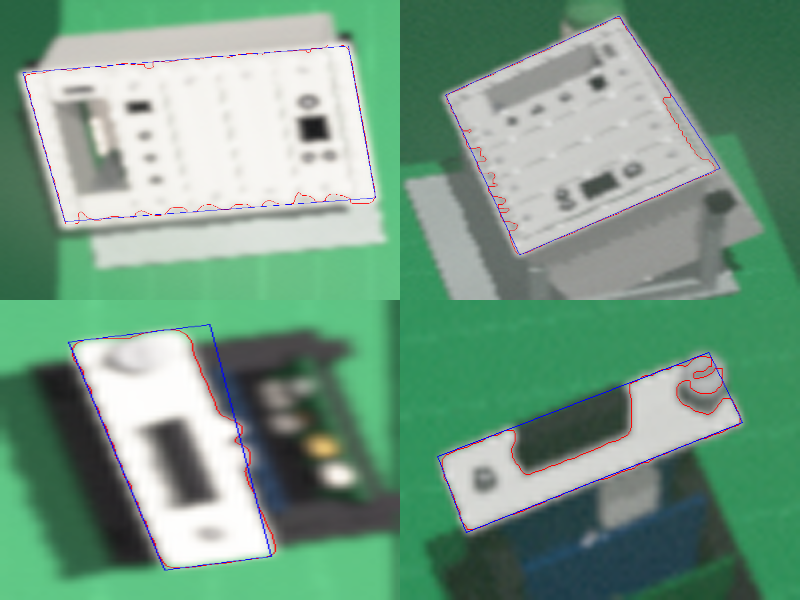

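The frame quads fit well. The module's right side in the top view is spoiled by the boards, so I'll raise that threshold, then triangulate everything, including the bay opening and the grip bar.

```bash
cat > m.py <<'E'
from h import *
d={n:get_image(n) for n in("top","side")}; Pm={n:P(d[n]) for n in d}
def fit(X,model,name):
    R,r=Rn.align_vectors(X-X.mean(0),model); t=X.mean(0)
    print(name,"sides",np.linalg.norm(X-np.roll(X,1,0),axis=1).round(1),"centre",t.round(1),"rssd",round(r,1)); print(R.as_matrix().round(3).tolist(),"yaw",np.degrees(np.arctan2(*R.as_matrix()[[1,0],0])).round(2),"tilt",np.degrees(np.arccos(R.as_matrix()[2,2])).round(2))
    for n in d: print("  reproj",n,np.abs(proj(Pm[n],R.apply(model)+t)-Q[n]).max().round(2))
    return R,t
def rect(a,b): return np.array([[-a,-b,0],[-a,b,0],[a,b,0],[a,-b,0]],float)
roi={"frame":{"top":(228,145,100,105,222),"side":(285,110,100,95,175)},"mod":{"top":(378,172,50,66,222),"side":(302,232,75,50,150)},
"bay":{"top":(238,176,26,42,-190),"side":(303,122,36,28,-165)},"bar":{"top":(392,192,20,32,-110),"side":(320,243,30,20,-110)}}
for o,r in roi.items():
    Q={};cen={}
    for n in d:
        x,y,w,h,th=r[n]; im=up(d[n]["color"],x,y,w,h); v=im.min(2)
        m=np.uint8((v>th) if th>0 else (v<-th))*255
        k=9
        m=cv2.morphologyEx(m,cv2.MORPH_OPEN if th>0 else cv2.MORPH_CLOSE,np.ones((k,k)))
        c=big(m); q=full(quad(c),x,y)
        g=q.mean(0)
        a=q-g
        # order: lowx-lowy, lowx-highy, highx-highy, highx-lowy
        if n=="top": key=[(1,1),(-1,1),(-1,-1),(1,-1)]
        ang=lambda v:np.arctan2(v[1],v[0])
        q=q[np.argsort([ang(v) for v in a])]      # clockwise on screen from upper-left
        q={"top":q[[2,3,0,1]],"side":q}["top" if n=="top" else "side"]
        if n=="side":                              # lowx-lowy is lower-left on screen
            i=np.argmax(q[:,1]-.0*q[:,0]); q=np.roll(q,-i,0)
        Q[n]=q
    X=tri(Pm["top"],Pm["side"],Q["top"],Q["side"])
    print(o,{n:Q[n].round(1).tolist() for n in Q}); print(X.round(1).tolist())
    if o in("frame","mod"): fit(X,rect(*{"frame":(90,118),"mod":(75,20)}[o]),o)
E
python3 m.py
```

```text
frame {'top': [[321.5, 213.8], [243.9, 222.3], [233.3, 170.1], [314.7, 160.6]], 'side': [[314.6, 190.3], [295.9, 139.7], [339.3, 114.7], [364.7, 163.0]]}
[[509.5, -20.6, 123.6], [483.2, 213.2, 125.5], [633.3, 232.0, 197.3], [661.6, -3.2, 198.6]]
frame sides [170.5 235.2 167.5 236.9] centre [571.9 105.4 161.3] rssd 11.2
[[0.895, -0.117, -0.431], [0.105, 0.993, -0.051], [0.434, 0.001, 0.901]] yaw 6.69 tilt 25.74
  reproj top 2.67
  reproj side 1.94
mod {'top': [[410.6, 227.2], [398.8, 229.9], [388.4, 186.4], [402.0, 175.9]], 'side': [[314.0, 270.3], [308.7, 257.8], [359.7, 240.2], [365.8, 252.0]]}
[[467.9, -288.8, 113.5], [459.4, -252.2, 119.9], [596.8, -223.2, 126.5], [618.5, -263.1, 125.6]]
mod sides [153.3  38.1 140.5  45.5] centre [ 535.6 -256.8  121.4] rssd 10.8
[[0.978, -0.204, -0.044], [0.198, 0.974, -0.111], [0.065, 0.1, 0.993]] yaw 11.46 tilt 6.85
  reproj top 4.82
  reproj side 0.69
bay {'top': [[260.6, 210.9], [246.7, 212.9], [239.9, 175.6], [252.8, 175.6]], 'side': [[307.8, 144.1], [305.8, 138.1], [340.0, 118.8], [335.6, 137.0]]}
[[516.5, 159.8, 149.0], [513.0, 202.8, 137.1], [623.5, 212.4, 196.3], [619.1, 184.3, 143.6]]
bar {'top': [[411.3, 220.7], [411.4, 230.8], [405.1, 191.6], [411.4, 191.6]], 'side': [[319.6, 261.9], [319.6, 242.6], [348.1, 242.6], [342.7, 254.1]]}
[[485.3, -285.5, 146.4], [469.3, -274.2, 222.5], [566.6, -262.5, 183.2], [560.2, -283.5, 165.3]]
```

```bash
cat >> h.py <<'E'
def cast(d,px,z):
    """pixels to points on the level plane z"""
    R=Rn.from_quat(d["orientation"]).as_matrix(); px=np.float64(px).reshape(-1,2)
    v=np.c_[px,np.ones(len(px))]@np.linalg.inv(d["mtx"]).T@R.T; p=np.asarray(d["position"])
    return p+v*((z-p[2])/v[:,2:])
E
python3 - <<'E'
from h import *
d={n:get_image(n) for n in("top","side")}; Pm={n:P(d[n]) for n in d}
def show(n,W):
    print(n,"widths",np.linalg.norm(W-np.roll(W,-1,0),axis=1).round(1),"c",W.mean(0).round(1),W[:,:2].round(1).tolist())
for n,th,(x,y,w,h) in(("side",150,(302,232,75,50)),("side",110,(302,232,75,50)),("top",150,(378,172,50,66)),("top",200,(378,172,50,66)),("top",180,(378,172,50,66))):
    im=up(d[n]["color"],x,y,w,h)
    c=big(cv2.morphologyEx(np.uint8(im.min(2)>th)*255,cv2.MORPH_OPEN,np.ones((9,9))))
    show(n+str(th),cast(d[n],full(quad(c),x,y),120))
# grip bar: dark blob wholly inside the panel
B={}
for n,(x,y,w,h),seed in(("side",(302,232,75,50),(334,253)),("top",(378,172,50,66),(402,208))):
    im=up(d[n]["color"],x,y,w,h).max(2); sx,sy=(np.array(seed)-[x,y])*K
    for th in(90,130):
        N,l,s,ce=cv2.connectedComponentsWithStats(np.uint8(im<th)); k=l[sy,sx]
        c=big(np.uint8(l==k)*255); r=cv2.minAreaRect(c)
        print(n,th,k,s[k],"box",full(cv2.boxPoints(r),x,y).round(1).tolist(), "c",full(r[0],x,y).round(2))
        B[n]=full(r[0],x,y)
    # lock
print("bar centre",tri(Pm["top"],Pm["side"],[B["top"]],[B["side"]]).round(1), cast(d["top"],B["top"],149).round(1))
E
```

```text
side150 widths [150.9  41.1 150.8  41.1] c [ 536.7 -255.9  120. ] [[614.6, -259.6], [467.3, -292.5], [458.8, -252.2], [606.1, -219.4]]
side110 widths [150.4  58.4 156.1  74.5] c [ 538.7 -266.7  120. ] [[618.7, -290.8], [469.3, -308.2], [457.3, -251.0], [609.6, -216.9]]
top150 widths [ 41.3 155.3  54.  154.9] c [ 537.4 -256.8  120. ] [[465.5, -290.6], [456.6, -250.2], [608.3, -216.7], [619.0, -269.6]]
top200 widths [ 38.  150.7  50.  150.5] c [ 537.  -256.6  120. ] [[467.0, -288.5], [458.9, -251.4], [606.0, -218.8], [616.1, -267.8]]
top180 widths [ 39.4 152.6  51.7 152.2] c [ 537.2 -256.7  120. ] [[466.5, -289.3], [457.9, -250.8], [606.9, -218.0], [617.3, -268.7]]
side 90 1 [ 132   87  123   81 5525] box [[322.1, 253.0], [343.0, 245.6], [345.6, 252.7], [324.6, 260.1]] c [333.81 252.85]
side 130 1 [ 128   83  130   89 6943] box [[321.2, 252.3], [343.3, 244.6], [346.2, 253.1], [324.2, 260.8]] c [333.71 252.7 ]
top 90 3 [ 117  165   38  100 1798] box [[396.7, 199.5], [399.7, 198.7], [403.7, 215.1], [400.6, 215.8]] c [400.17 207.27]
top 130 3 [ 111  160   49  109 2830] box [[395.7, 199.0], [400.1, 197.9], [404.5, 215.5], [400.1, 216.6]] c [400.1  207.25]
bar centre [[ 527.  -255.4  132.6]] [[ 526.4 -252.9  149. ]]
```

The side-view panel quad is clean at z=120: 150.9 × 41.1 mm, yaw 12.55°. The top view's left edge agrees to 1 mm, which confirms that height. Next is the move helper.

```bash
cat >> h.py <<'E'
def module_R(yaw,tilt): return Rn.from_euler("ZY",[yaw,-tilt],degrees=True)   # x up-slope, z out
TOOL=Rn.from_euler("x",180,degrees=True)                                       # tool in module: x=x, y=-y, z=-z
MODC=np.array([536.7,-255.8,116.]); MYAW=12.55
BAYYAW=6.7; FC=np.array([571.9,105.4,160.5])
def bay():
    R=module_R(BAYYAW,25); return R, FC+R.apply([0,82,0])
def go(R,origin,p):
    """move (rotvec, shift in tool axes) that brings the TCP to point p of the frame (R,origin), fingers along -z"""
    s=read_state(); T=Rn.from_quat(s["ee_rot"]); t=origin+R.apply(p)
    print("clock",round(s["clock"],2),"pos",s["position"].round(1),"w",round(s["gripper_width"],1),"F",s["contact_force"].round(1),"M",s["wrist_torque"].round(2),"grip",round(s["grasp_force"],1))
    print(" to",t.round(1),"turn",(T.inv()*R*TOOL).as_rotvec().round(4),"shift",T.inv().apply(t-s["position"]).round(1))
E
python3 -c "
from h import *
go(module_R(MYAW,0),MODC,[-10,0,120])
go(module_R(MYAW,0),MODC,[-10,0,21])
R,o=bay();print(o)
"
```

```text
clock 0.4 pos [192.9 594.4 245.1] w 85.9 F [-0.8  0.5  0. ] M [-0.   -0.07  0.01] grip 0.0
 to [ 526.9 -258.   236. ] turn [ 3.000e-04  1.000e-04 -5.329e-01] shift [580.9 707.6   9.4]
clock 0.4 pos [192.9 594.4 245.1] w 85.9 F [-0.8  0.5  0. ] M [-0.   -0.07  0.01] grip 0.0
 to [ 526.9 -258.   137. ] turn [ 3.000e-04  1.000e-04 -5.329e-01] shift [580.9 707.6 108.4]
[562.33299956 186.83999326 160.5       ]
```

Request:
carry_out(motion=[[0, 0, 0, 38, 46, -5, 1], [0, 0, 0, 76, 92, -10, 1], [0, 0, 0, 114, 138, -15, 1], [0, 0, 0, 152, 184, -20, 1], [0, 0, 0, 190, 231, -20, 1]])

```text
clock: 1.02
position: [302.8, 314.5, 266.0]
ee_rot: [0.988, -0.156, 0.0, -0.001]
contact_force: [0.7, 0.1, -0.1]
gripper_width: 85.4
grasp_force: 0.0
```

Request:
carry_out(motion=[[0, 0, 0, 38, 46, 0, 1], [0, 0, 0, 76, 92, 0, 1], [0, 0, 0, 114, 138, 0, 1], [0, 0, 0, 152, 184, 0, 1], [0, 0, 0, 190, 231, 0, 1]])

```text
clock: 1.65
position: [412.2, 35.9, 265.9]
ee_rot: [0.988, -0.156, 0.001, -0.001]
contact_force: [0.6, 1.0, 0.9]
gripper_width: 85.2
grasp_force: 0.0
```

Request:
carry_out(motion=[[0, 0, -0.1, 38, 46, 0, 1], [0, 0, -0.2, 76, 92, 0, 1], [0, 0, -0.3, 114, 138, 5, 1], [0, 0, -0.4, 152, 184, 10, 1], [0, 0, -0.53, 190, 231, 20, 1]])

```text
clock: 2.28
position: [522.0, -242.8, 245.7]
ee_rot: [0.994, 0.11, 0.001, 0.0]
contact_force: [1.1, 0.9, 0.6]
gripper_width: 85.2
grasp_force: 0.0
```

```bash
python3 -c "
from h import *
go(module_R(MYAW,0),MODC,[-10,0,60])
print(read_state()['joints'].round(2))
"
```

```text
clock 2.27 pos [ 522.  -242.8  245.7] w 85.2 F [1.1 0.9 0.6] M [ 0.07 -0.08  0.  ] grip 0.0
 to [ 526.9 -258.   176. ] turn [ 0.0008 -0.0016  0.0013] shift [ 1.4 15.9 69.7]
[-0.15  0.3  -0.12  0.   -1.15  1.95]
```

Request:
carry_out(motion=[[0, 0, 0, 1.4, 15.9, 30, 1], [0, 0, 0, 1.4, 15.9, 55, 1], [0, 0, 0, 1.4, 15.9, 69, 0.4], [0, 0, 0, 1.4, 15.9, 69, 0.2], [0, 0, 0, 1.4, 15.9, 69, 0.2]])

```text
clock: 2.9
position: [526.7, -255.8, 177.7]
ee_rot: [0.994, 0.108, 0.001, 0.001]
contact_force: [-0.2, -0.2, 0.3]
gripper_width: 51.3
grasp_force: 0.0
```

```bash
python3 -c "
from h import *
go(module_R(MYAW,0),MODC,[-10,0,21])
a=get_image('top')['color'];b=get_image('side')['color']
R=lambda im,x,y,w,h,k:cv2.resize(im[y:y+h,x:x+w],None,fx=k,fy=k,interpolation=cv2.INTER_CUBIC)
cv2.imwrite('pics/g1.png',np.hstack([R(a,365,160,80,80,5),R(b,295,210,80,80,5)]))
"
```

```text
clock 2.9 pos [ 526.7 -255.8  177.7] w 51.3 F [-0.2 -0.2  0.3] M [-0.04  0.   -0.01] grip 0.0
 to [ 526.9 -258.   137. ] turn [ 0.0013 -0.002  -0.0019] shift [-0.3  2.2 40.7]
```

View pics/g1.png

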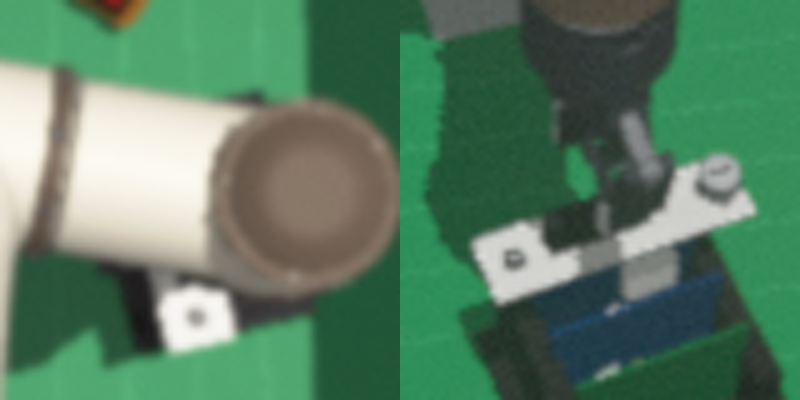

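The picture shows the fingers straddling the grip bar above the panel, with the lock free at the far end. Now I'll descend.

Request:
carry_out(motion=[[0, 0, 0, 0, 0, 15, 0.2], [0, 0, 0, 0, 1.5, 30, 0.2], [0, 0, 0, 0, 1.5, 38, 0.2], [0, 0, 0, 0, 1.5, 38, 0.2], [0, 0, 0, 0, 1.5, 38, 0.2]])

```text
clock: 3.62
position: [526.5, -257.4, 138.5]
ee_rot: [0.994, 0.108, 0.0, 0.0]
contact_force: [-0.0, -0.5, 0.4]
gripper_width: 51.1
grasp_force: 0.0
```

```bash
python3 -c "
from h import *
go(module_R(MYAW,0),MODC,[-10,0,21])"
```

```text
clock 3.62 pos [ 526.5 -257.4  138.5] w 51.1 F [-0.  -0.5  0.4] M [ 0.01  0.01 -0.05] grip 0.0
 to [ 526.9 -258.   137. ] turn [ 0.0004 -0.0003 -0.0027] shift [0.3 0.6 1.5]
```

Close onto the bar and watch the side force.

Request:
carry_out(motion=[[0, 0, 0, 0.3, 0.3, 1.2, -0.4], [0, 0, 0, 0.3, 0.3, 1.2, -0.6], [0, 0, 0, 0.3, 0.3, 1.2, -0.8], [0, 0, 0, 0.3, 0.3, 1.2, -1], [0, 0, 0, 0.3, 0.3, 1.2, -1]])

```text
clock: 4.25
position: [526.8, -257.7, 137.5]
ee_rot: [0.994, 0.108, 0.0, 0.0]
contact_force: [-1.0, 0.1, 2.8]
gripper_width: 11.1
grasp_force: 60.1
```

```bash
python3 -c "
from h import *
go(module_R(MYAW,0),MODC,[-10,0,21])"
```

```text
clock 4.25 pos [ 526.8 -257.7  137.5] w 11.1 F [-1.   0.1  2.8] M [0.11 0.14 0.03] grip 60.1
 to [ 526.9 -258.   137. ] turn [ 0.0005 -0.0005 -0.0027] shift [0.1 0.3 0.5]
```

Request:
carry_out(motion=[[0, 0, 0, 0, 0, -8, -1], [0, 0, 0, 0, 0, -20, -1], [0, 0, 0, 0, 0, -35, -1], [0, 0, 0, 0, 0, -50, -1], [0, 0, 0, 0, 0, -65, -1]])

```text
clock: 4.88
position: [526.7, -257.6, 203.5]
ee_rot: [0.994, 0.108, 0.0, 0.0]
contact_force: [-0.4, -0.4, -3.4]
gripper_width: 10.9
grasp_force: 59.3
```

Request:
carry_out(motion=[[0, 0, 0, 0, 0, -20, -1], [0, 0, 0, 0, 0, -50, -1], [0, 0, 0, 0, 0, -90, -1], [0, 0, 0, 0, 0, -130, -1], [0, 0, 0, 0, 0, -150, -1]])

```text
clock: 5.5
position: [526.9, -257.8, 355.9]
ee_rot: [0.994, 0.108, 0.002, 0.001]
contact_force: [-0.1, 0.4, -2.9]
gripper_width: 10.7
grasp_force: 59.5
```

```bash
python3 -c "
from h import *
R,o=bay()
go(R,o,[-10,0,21+160])
print(read_state()['joints'].round(2))"
```

```text
clock 5.5 pos [ 526.9 -257.8  355.9] w 10.7 F [-0.1  0.4 -2.9] M [-0.01  0.02 -0.03] grip 59.5
 to [477.4 176.9 320.3] turn [-0.0195  0.4316  0.0982] shift [  44.7 -435.2   34.7]
[-0.18  0.26  0.1   0.   -1.41  1.97]
```

Request:
carry_out(motion=[[0, 0, 0, 5, -35, 0, -1], [0, 0, 0, 12, -85, 0, -1], [0, 0, 0, 20, -135, 0, -1], [0, 0, 0, 28, -185, 0, -1], [0, 0, 0, 33, -225, 0, -1]])

```text
clock: 6.12
position: [510.0, -29.0, 353.0]
ee_rot: [0.994, 0.108, 0.0, -0.0]
contact_force: [0.7, 0.5, -2.5]
gripper_width: 10.8
grasp_force: 59.5
```

Request:
carry_out(motion=[[-0.004, 0.09, 0.02, 3, -50, 0, -1], [-0.008, 0.18, 0.04, 6, -100, 0, -1], [-0.012, 0.27, 0.06, 9, -150, 5, -1], [-0.016, 0.36, 0.08, 11, -190, 20, -1], [-0.0195, 0.4316, 0.0982, 12, -210, 34, -1]])

```text
clock: 6.75
position: [476.1, 178.5, 318.6]
ee_rot: [0.975, 0.057, 0.215, -0.014]
contact_force: [1.0, -1.0, -3.5]
gripper_width: 11.2
grasp_force: 59.7
```

```bash
python3 -c "
from h import *
R,o=bay()
go(R,o,[-10,0,21+160])
print(read_state()['joints'].round(2))
a=get_image('top');b=get_image('side')
Z=lambda im,x,y,w,h,k:cv2.resize(im[y:y+h,x:x+w],None,fx=k,fy=k,interpolation=cv2.INTER_CUBIC)
cv2.imwrite('pics/a1.png',np.hstack([Z(a['color'],215,145,110,110,3.636),Z(b['color'],275,60,100,130,400/130.)[:400,:400]]))
"
```

```text
clock 6.75 pos [476.1 178.5 318.6] w 11.2 F [ 1.  -1.  -3.5] M [-0.33  1.16 -0.06] grip 59.7
 to [477.4 176.9 320.3] turn [-0.0037  0.0016 -0.    ] shift [ 1.7  1.8 -1.1]
[ 0.81 -0.06 -0.56  0.4  -0.77  0.63]
```

View pics/a1.png

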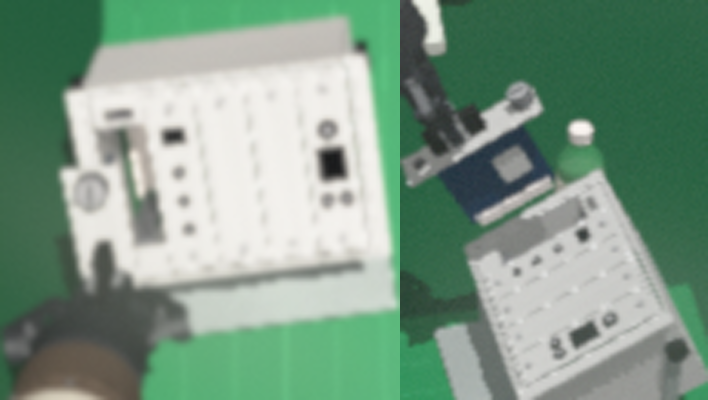

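Both views show the module hanging over the left bay, tilted like the frame, with its foot just above the mouth. To check the bay pose, I'll cast the rail slot and the opening onto the bay plane using the unobstructed first pictures.

```bash
cat > b.py <<'E'
from h import *
R,o=bay()
def plane(d,px,z=0):
    "pixels to bay coordinates on the plane bay z"
    Rc=Rn.from_quat(d["orientation"]); px=np.float64(px).reshape(-1,2)
    v=R.inv().apply(Rc.apply(np.c_[px,np.ones(len(px))]@np.linalg.inv(d["mtx"]).T)); p=R.inv().apply(np.asarray(d["position"])-o)
    return (p+v*((z-p[2])/v[:,2:]))[:,:2]
if __name__=="__main__":
  for n in("top","side"):
    d=get_image(n); Pn=P(d); im=cv2.imread(f"pics/{n}0.png")
    # rectified view of the bay mouth plane, 4 px per mm, bay x up, y left
    X=np.array([[100,40],[100,-40],[-100,-40],[-100,40.]]); src=proj(Pn,o+R.apply(np.c_[X,np.zeros(4)]))
    H=cv2.getPerspectiveTransform(np.float32(src),np.float32([[0,0],[240,0],[240,600],[0,600]])); w=cv2.warpPerspective(im,H,(240,600),flags=cv2.INTER_CUBIC)
    cv2.imwrite(f"pics/w_{n}.png",w); g=w.min(2).astype(int)
    for x in (20,0,-20): 
        r=g[300-3*x-6:300-3*x+6].mean(0); print(n,"along y at x",x,[int(v) for v in r[::6]])
    for y in (0,): 
        r=g[:,120-3*y-6:120-3*y+6].mean(1); print(n,"along x at y",y,[int(v) for v in r[::9]])
    m=np.uint8(g<200)*255; N,l,s,c=cv2.connectedComponentsWithStats(m)
    for k in range(1,N):
        if 100<s[k][4]<40000: print("  blob x",round(100-c[k][1]/3,1),"y",round(40-c[k][0]/3,1),"ext x",round(100-(s[k][1]+s[k][3])/3,1),round(100-s[k][1]/3,1),"y",round(40-(s[k][0]+s[k][2])/3,1),round(40-s[k][0]/3,1))
E
python3 b.py; python3 -c "
import cv2,numpy as np;cv2.imwrite('pics/w.png',np.hstack([cv2.imread('pics/w_top.png'),cv2.imread('pics/w_side.png')]))"
```

```text
top along y at x 20 [155, 198, 227, 236, 238, 239, 238, 235, 223, 199, 173, 157, 151, 151, 151, 152, 151, 145, 130, 118, 121, 153, 195, 218, 218, 199, 182, 171, 172, 184, 206, 227, 234, 239, 240, 241, 241, 240, 240, 240]
top along y at x 0 [153, 195, 221, 234, 237, 238, 237, 232, 223, 200, 174, 160, 152, 151, 151, 152, 150, 145, 130, 118, 121, 154, 196, 219, 218, 197, 177, 166, 172, 189, 212, 230, 236, 239, 239, 239, 236, 229, 218, 210]
top along y at x -20 [144, 189, 217, 231, 234, 234, 233, 229, 222, 204, 178, 161, 153, 151, 151, 152, 151, 145, 133, 116, 103, 102, 109, 115, 116, 112, 107, 103, 123, 161, 203, 232, 237, 239, 239, 237, 231, 214, 191, 172]
top along x at y 0 [193, 193, 194, 197, 205, 218, 225, 232, 239, 242, 235, 204, 150, 140, 180, 204, 177, 123, 90, 87, 87, 86, 88, 97, 111, 123, 125, 126, 128, 130, 131, 130, 127, 125, 126, 125, 121, 113, 103, 101, 107, 112, 118, 123, 124, 126, 127, 128, 134, 147, 172, 204, 228, 235, 236, 236, 236, 235, 235, 229, 221, 212, 197, 168, 139, 135, 157]
  blob x -6.3 y 8.6 ext x -100.0 100.0 y -40.0 40.0
  blob x 61.3 y 0.1 ext x 55.0 66.7 
[... 695 characters left out ...]
2, 188, 184, 184, 188]
side along y at x -20 [144, 173, 192, 197, 198, 194, 188, 184, 182, 173, 159, 148, 144, 143, 144, 145, 146, 147, 146, 146, 146, 146, 145, 144, 144, 145, 150, 159, 172, 184, 195, 198, 198, 193, 184, 168, 153, 139, 126, 124]
side along x at y 0 [47, 44, 45, 48, 80, 154, 188, 184, 190, 203, 205, 194, 164, 130, 129, 161, 169, 142, 123, 133, 143, 148, 149, 147, 145, 147, 146, 145, 146, 146, 145, 145, 145, 145, 145, 146, 145, 143, 145, 145, 146, 146, 145, 144, 144, 145, 146, 145, 143, 142, 145, 163, 187, 200, 203, 202, 202, 201, 202, 201, 190, 182, 177, 146, 86, 60, 58]
  blob x 60.9 y -34.2 ext x 52.3 69.7 y -40.0 -26.7
  blob x -43.6 y -33.4 ext x -52.3 -34.0 y -40.0 -24.3
```

View pics/w.png

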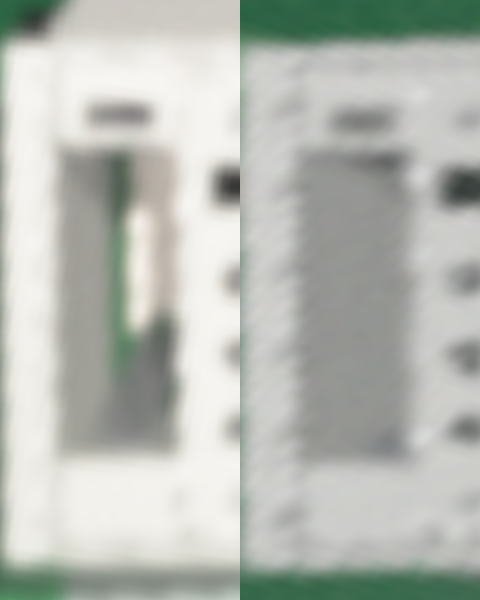

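Both rectified views put the slot within about 1–2 mm of bay (62, 0), and the opening edges run straight. So the bay pose holds, with yaw good and the side view reading about 2 mm low in x. Next I'll check the board's seat in the hand by comparing the predicted and observed panel in both views.

```bash
cat > hand.py <<'E'
from h import *
def hand():
    s=read_state(); T=Rn.from_quat(s["ee_rot"]); Rm=T*TOOL.inv(); om=s["position"]-Rm.apply([-10,0,21]); return Rm,om
if __name__=="__main__":
  Rm,om=hand()
  for n in("top","side"):
    d=get_image(n); Pn=P(d)
    # panel top plane seen square on: 3 px/mm, module x up, y left
    X=np.array([[90,40],[90,-40],[-90,-40],[-90,40.]]); src=proj(Pn,om+Rm.apply(np.c_[X,np.full(4,4.)]))
    H=cv2.getPerspectiveTransform(np.float32(src),np.float32([[0,0],[240,0],[240,540],[0,540]])); w=cv2.warpPerspective(d["color"],H,(240,540),flags=cv2.INTER_CUBIC)
    q=proj(Pn,om+Rm.apply([[62,0,22.5]])); q=cv2.perspectiveTransform(q[None],H)[0,0]
    cv2.drawMarker(w,(int(q[0]),int(q[1])),(0,0,255),0,16); cv2.rectangle(w,(60,45),(180,495),(255,0,0),1)
    cv2.imwrite(f"pics/m_{n}.png",w)
  cv2.imwrite("pics/mw.png",np.hstack([cv2.imread("pics/m_top.png"),cv2.imread("pics/m_side.png")]))
E
python3 hand.py
```

```text
(no output)
```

View pics/mw.png

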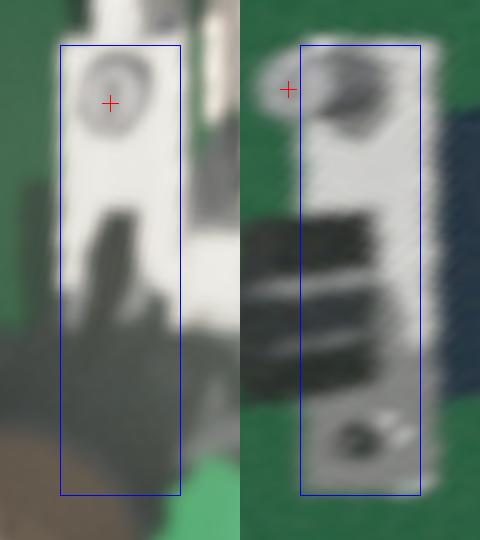

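Left is the top view and right is the side view, with the prediction in blue. The panel's upper edge is at row 38 in both against 45 predicted, so the board may sit about 2 mm further along +x than assumed. I'll measure it numerically.

```bash
cat > e.py <<'E'
import cv2,numpy as np
def cross(r,i0,i1):
    "half-level crossing of profile r between indices i0,i1"
    s=r[i0:i1].astype(float); h=(s.min()+s.max())/2; k=np.where(np.diff(np.sign(s-h)))[0]
    return [round(i0+j+(h-s[j])/(s[j+1]-s[j]),1) for j in k], (int(s[0]),int(s[-1]))
def col(f,c0,c1,i0,i1): return cross(cv2.imread(f).min(2)[:,c0:c1].mean(1),i0,i1)
def row(f,r0,r1,i0,i1): return cross(cv2.imread(f).min(2)[r0:r1].mean(0),i0,i1)
if __name__=="__main__":
  for n in("top","side"):
    f=f"pics/m_{n}.png"
    print(n,"mod upper",[(c,col(f,c,c+12,10,58)) for c in(72,150,165)])
    print(n,"mod lower",[(c,col(f,c,c+12,455,525)) for c in(72,90,140,160)])
    print(n,"mod left",[(r,row(f,r,r+12,30,75)) for r in(130,150,170,190,455,470)])
    print(n,"mod right",[(r,row(f,r,r+12,165,225)) for r in(60,130,150,170,190,240,455,470)])
    f=f"pics/w_{n}.png"
    print(n,"bay upper",[(c,col(f,c,c+10,122,185)) for c in(66,75,85,140,155)])
    print(n,"bay lower",[(c,col(f,c,c+10,420,490)) for c in(75,90,110,130,150)])
    print(n,"face upper/lower",[(c,col(f,c,c+10,20,70),col(f,c,c+10,540,598)) for c in(80,120,160)])
    print(n,"slot",[(c,col(f,c,c+10,80,135)) for c in(105,115,125)],[row(f,r,r+5,60,190) for r in(108,114,120)])
    print(n,"bay left",[row(f,r,r+12,30,80) for r in(190,250,320,380,420)])
    print(n,"bay right",[row(f,r,r+12,150,200) for r in(190,250,320,360,420)])
E
python3 e.py
```

```text
top mod upper [(72, ([np.float64(31.4), np.float64(44.4), np.float64(45.6)], (58, 224))), (150, ([np.float64(44.5), np.float64(45.5)], (142, 219))), (165, ([np.float64(44.5), np.float64(45.5)], (130, 226)))]
top mod lower [(72, ([np.float64(494.5), np.float64(495.5)], (77, 76))), (90, ([np.float64(494.5), np.float64(495.5)], (78, 76))), (140, ([np.float64(494.5), np.float64(495.5)], (70, 70))), (160, ([np.float64(494.5), np.float64(495.5)], (75, 71)))]
top mod left [(130, ([np.float64(53.4), np.float64(59.3), np.float64(60.7)], (68, 221))), (150, ([np.float64(53.4), np.float64(59.3), np.float64(60.7)], (69, 221))), (170, ([np.float64(53.8), np.float64(59.3), np.float64(60.7)], (68, 221))), (190, ([np.float64(53.9), np.float64(59.3), np.float64(60.7)], (65, 220))), (455, ([np.float64(59.5), np.float64(60.5)], (77, 78))), (470, ([np.float64(59.5), np.float64(60.5)], (77, 79)))]
top mod right [(60, ([np.float64(179.4), np.float64(180.6)], (228, 191))), (130, ([np.float64(179.4), np.float64(180.6), np.float64(193.6)], (229, 103))), (150, ([np.float64(179.4), np.float64(180.6), np.float64
[... 4176 characters left out ...]
, 58)))]
side slot [(105, ([np.float64(107.6)], (204, 160))), (115, ([np.float64(107.9)], (202, 157))), (125, ([np.float64(107.8)], (203, 157)))] [([np.float64(92.6), np.float64(157.2)], (181, 201)), ([np.float64(92.2), np.float64(153.8)], (189, 201)), ([np.float64(91.4), np.float64(152.5)], (191, 201))]
side bay left [([np.float64(54.2)], (195, 147)), ([np.float64(52.4)], (204, 145)), ([np.float64(55.6)], (204, 145)), ([np.float64(56.6)], (201, 148)), ([np.float64(50.7)], (200, 144))]
side bay right [([np.float64(169.7), np.float64(195.2)], (139, 142)), ([np.float64(168.7)], (148, 202)), ([np.float64(171.2)], (145, 200)), ([np.float64(170.2)], (146, 196)), ([np.float64(169.1)], (141, 198))]
```

By relative measurement in both views, the board sits about 1.1 mm high along x and the bay about 1–1.9 mm low. So I'll aim about 2.6 mm lower in x and approach to just above the mouth.

```bash
python3 -c "
from h import *
R,o=bay()
go(R,o,[-12.6,0.3,21+110])"
```

```text
clock 7.05 pos [478.1 177.1 319.8] w 11.2 F [-0.1  0.5 -2.4] M [-0.13  1.18  0.03] grip 59.7
 to [496.  179.3 273.9] turn [-0.0028  0.0026 -0.0024] shift [-2.9 -0.  49.2]
```

Request:
carry_out(motion=[[0, 0, 0, -2.9, 0, 10, -1], [-0.003, 0.002, -0.002, -2.9, 0, 25, -1], [-0.003, 0.002, -0.002, -2.9, 0, 40, -1], [-0.003, 0.002, -0.002, -2.9, 0, 49, -1], [-0.003, 0.002, -0.002, -2.9, 0, 49, -1]])

```text
clock: 7.68
position: [495.2, 178.5, 271.5]
ee_rot: [0.975, 0.057, 0.214, -0.011]
contact_force: [0.0, -1.1, -2.8]
gripper_width: 10.9
grasp_force: 59.6
```

```bash
python3 -c "
from h import *
R,o=bay()
go(R,o,[-12.6,0.3,21+80])
print(read_state()['joints'].round(2))
"; python3 hand.py
python3 - <<'E'
import sys; sys.path.insert(0,'.')
from e import *
f="pics/m_side.png"
print([(c,col(f,c,c+12,10,43)) for c in(140,150,165)],[(c,col(f,c,c+12,497,530)) for c in(72,90,140,160)])
print([row(f,r,r+12,25,58) for r in (130,150,170,460)],[row(f,r,r+12,183,225) for r in (60,130,150,170)])
E
```

```text
clock 7.67 pos [495.2 178.5 271.5] w 10.9 F [ 0.  -1.1 -2.8] M [-0.17  1.28 -0.02] grip 59.6
 to [508.6 180.8 246.7] turn [0.0028 0.004  0.0004] shift [ 1.9 -0.8 28.2]
[ 0.77  0.01 -0.63  0.45 -0.63  0.59]
[(140, ([np.float64(18.4), np.float64(39.5)], (178, 140))), (150, ([np.float64(19.0), np.float64(40.8)], (206, 146))), (165, ([np.float64(18.4), np.float64(41.7)], (202, 140)))] [(72, ([np.float64(501.1)], (82, 44))), (90, ([np.float64(501.6)], (77, 39))), (140, ([np.float64(501.4)], (78, 45))), (160, ([np.float64(503.2)], (92, 44)))]
[([np.float64(48.4)], (37, 128)), ([np.float64(50.3)], (42, 118)), ([np.float64(49.7)], (43, 127)), ([np.float64(49.8)], (41, 83))] [([np.float64(194.5)], (175, 56)), ([np.float64(195.2)], (170, 41)), ([np.float64(195.4)], (182, 41)), ([np.float64(197.8)], (187, 36))]
```

```bash
cat >> h.py <<'E'
def settle(R,origin,p,n=6):
    "mean of some readings against a target; the spread tells the noise"
    t=origin+R.apply(p); S=[]; W=[]
    for _ in range(n):
        get_image("side"); s=read_state(); T=Rn.from_quat(s["ee_rot"])
        S.append(np.r_[(T.inv()*R*TOOL).as_rotvec(),T.inv().apply(t-s["position"])]); W.append(np.r_[s["contact_force"],s["wrist_torque"]])
    S=np.array(S); print("turn",S[:,:3].mean(0).round(4),"shift",S[:,3:].mean(0).round(2),"sd",S.std(0).round(4)); print("F,M",np.mean(W,0).round(2),"clock",round(s["clock"],2),"w",round(s["gripper_width"],1))
E
python3 -c "
from h import *
R,o=bay(); settle(R,o,[-12.6,0.3,101])"
```

```text
turn [0.0006 0.0015 0.0009] shift [ 1.21  0.05 29.55] sd [1.000e-04 2.000e-04 1.000e-04 1.339e-01 3.990e-02 5.990e-02]
F,M [ 0.3  -0.38 -2.84 -0.15  1.24  0.  ] clock 8.07 w 10.9
```

The arm was still settling when I took the hand measurement, so it's unreliable. Repeating it now at rest.

```bash
python3 hand.py
python3 - <<'E'
from e import *
f="pics/m_side.png"
print([(c,col(f,c,c+12,10,43)) for c in(130,150,165)],[(c,col(f,c,c+12,470,530)) for c in(72,90,140,160)])
print([row(f,r,r+12,25,58) for r in (130,150,170,460)],[row(f,r,r+12,183,225) for r in (60,130,150,170)])
E
python3 -c "
from h import *
R,o=bay(); settle(R,o,[-10.7,0.3,101],2)"
```

```text
[(130, ([np.float64(13.0), np.float64(37.1)], (97, 126))), (150, ([np.float64(18.9), np.float64(41.4)], (196, 133))), (165, ([np.float64(19.4)], (214, 134)))] [(72, ([np.float64(494.4), np.float64(495.7), np.float64(504.0)], (118, 40))), (90, ([np.float64(494.3), np.float64(495.8), np.float64(500.7)], (123, 44))), (140, ([np.float64(494.4), np.float64(495.7), np.float64(503.1)], (129, 43))), (160, ([np.float64(494.5), np.float64(495.5), np.float64(504.9)], (130, 45)))]
[([np.float64(50.2)], (42, 96)), ([np.float64(50.6)], (44, 106)), ([np.float64(50.7)], (46, 98)), ([np.float64(52.4)], (44, 63))] [([np.float64(198.3)], (205, 52)), ([np.float64(200.7)], (200, 39)), ([np.float64(199.3)], (189, 38)), ([np.float64(197.5)], (184, 38))]
turn [0.001  0.0022 0.0012] shift [ 3.48 -0.05 29.21] sd [0.     0.0001 0.     0.0113 0.0039 0.0323]
F,M [ 0.13 -0.2  -2.33 -0.15  1.28  0.03] clock 8.28 w 10.7
```

View pics/mw.png

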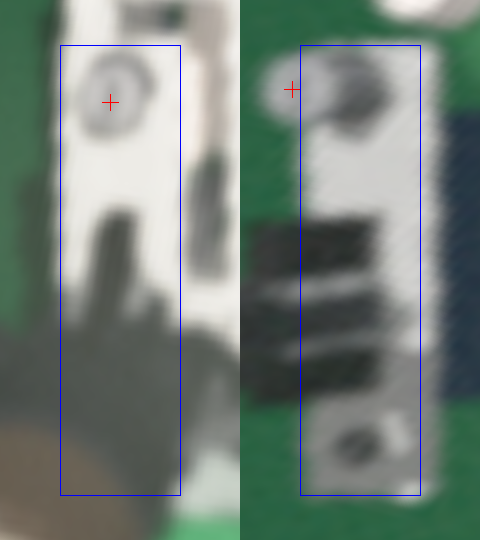

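The side view now shows the panel within about 0.5 mm of prediction, and the lock markers agree in both views to about 1.5 mm. I'll aim for bay x −11.2 and feel the board in slowly.

Request:
carry_out(motion=[[0.001, 0.002, 0.001, 3, 0, 0, -1], [0.001, 0.002, 0.001, 3, 0, 2, -1], [0.001, 0.002, 0.001, 3, 0, 5, -1], [0.001, 0.002, 0.001, 3, 0, 9, -1], [0.001, 0.002, 0.001, 3, 0, 13, -1]])

```text
clock: 8.9
position: [503.2, 180.0, 261.4]
ee_rot: [0.975, 0.057, 0.216, -0.012]
contact_force: [0.2, 0.6, -2.7]
gripper_width: 11.2
grasp_force: 59.6
```

```bash
python3 -c "
from h import *
R,o=bay(); settle(R,o,[-11.2,0.3,101])"
```

```text
turn [0.0006 0.001  0.0002] shift [ 0.17 -0.2  15.71] sd [4.000e-04 6.000e-04 1.000e-04 2.455e-01 1.144e-01 3.601e-01]
F,M [ 0.02  0.18 -2.48 -0.14  1.27  0.01] clock 9.2 w 11.1
```

Request:
carry_out(motion=[[0, 0, 0, 0, 0, 2, -1], [0, 0, 0, 0, 0, 4, -1], [0, 0, 0, 0, 0, 6, -1], [0, 0, 0, 0, 0, 8, -1], [0, 0, 0, 0, 0, 10, -1]])

```text
clock: 9.82
position: [507.4, 180.6, 252.6]
ee_rot: [0.975, 0.057, 0.216, -0.012]
contact_force: [-0.2, 1.1, -3.2]
gripper_width: 10.5
grasp_force: 59.6
```

Request:
carry_out(motion=[[0, 0, 0, 0, 0, 2, -1], [0, 0, 0, 0, 0, 4, -1], [0, 0, 0, 0, 0, 6, -1], [0, 0, 0, 0, 0, 8, -1], [0, 0, 0, 0, 0, 10, -1]])

```text
clock: 10.45
position: [511.6, 181.1, 243.6]
ee_rot: [0.975, 0.057, 0.216, -0.013]
contact_force: [-0.4, 0.4, -3.1]
gripper_width: 11.0
grasp_force: 59.6
```

```bash
python3 -c "
from h import *
R,o=bay(); settle(R,o,[-11.2,0.3,81])"
```

```text
turn [0.0003 0.0006 0.0001] shift [ 0.04 -0.15 15.94] sd [1.000e-04 2.000e-04 0.000e+00 9.710e-02 4.900e-02 1.538e-01]
F,M [-0.18 -0.08 -3.   -0.14  1.25 -0.02] clock 10.75 w 11.1
```

No contact force, and the foot is already past the flares. Continuing.

Request:
carry_out(motion=[[0, 0, 0, 0, 0, 4, -1], [0, 0, 0, 0, 0, 8, -1], [0, 0, 0, 0, 0, 12, -1], [0, 0, 0, 0, 0, 16, -1], [0, 0, 0, 0, 0, 20, -1]])

```text
clock: 11.38
position: [520.0, 182.0, 225.3]
ee_rot: [0.975, 0.057, 0.216, -0.012]
contact_force: [-0.2, -0.9, -2.1]
gripper_width: 11.0
grasp_force: 59.6
```

```bash
python3 -c "
from h import *
R,o=bay(); settle(R,o,[-11.2,0.3,61],3)"
```

```text
turn [0.0008 0.0013 0.0002] shift [ 0.3  -0.3  15.51] sd [1.000e-04 2.000e-04 0.000e+00 8.690e-02 3.650e-02 2.018e-01]
F,M [ 0.27 -0.08 -2.77 -0.19  1.24 -0.03] clock 11.53 w 10.9
```

Request:
carry_out(motion=[[0, 0, 0, 0, 0, 4, -1], [0, 0, 0, 0, 0, 8, -1], [0, 0, 0, 0, 0, 12, -1], [0, 0, 0, 0, 0, 16, -1], [0, 0, 0, 0, 0, 20, -1]])

```text
clock: 12.15
position: [528.4, 183.1, 207.2]
ee_rot: [0.975, 0.057, 0.216, -0.012]
contact_force: [0.4, -0.9, -2.3]
gripper_width: 10.9
grasp_force: 59.6
```

Request:
carry_out(motion=[[0, 0, 0, 0, 0, 3, -1], [0, 0, 0, 0, 0, 6, -1], [0, 0, 0, 0, 0, 9, -1], [0, 0, 0, 0, 0, 12, -1], [0, 0, 0, 0, 0, 15, -1]])

```text
clock: 12.78
position: [534.7, 183.8, 193.7]
ee_rot: [0.975, 0.057, 0.216, -0.013]
contact_force: [-0.1, 0.3, -2.7]
gripper_width: 11.2
grasp_force: 59.6
```

```bash
python3 -c "
from h import *
R,o=bay(); settle(R,o,[-11.2,0.3,21],4)"
```

```text
turn [0.0005 0.0009 0.0002] shift [ 0.2  -0.24 20.76] sd [1.000e-04 2.000e-04 1.000e-04 1.046e-01 4.910e-02 1.839e-01]
F,M [-0.16 -0.19 -3.04 -0.18  1.24  0.  ] clock 12.97 w 11.2
```

Request:
carry_out(motion=[[0, 0, 0, 0, 0, 2, -1], [0, 0, 0, 0, 0, 4, -1], [0, 0, 0, 0, 0, 6, -1], [0, 0, 0, 0, 0, 8, -1], [0, 0, 0, 0, 0, 9, -1]])

```text
clock: 13.6
position: [538.3, 184.1, 185.5]
ee_rot: [0.975, 0.057, 0.216, -0.012]
contact_force: [-0.6, -0.7, -3.1]
gripper_width: 11.0
grasp_force: 59.6
```

Request:
carry_out(motion=[[0, 0, 0, 0, 0, 1, -1], [0, 0, 0, 0, 0, 2, -1], [0, 0, 0, 0, 0, 3, -1], [0, 0, 0, 0, 0, 4, -1], [0, 0, 0, 0, 0, 5, -1]])

```text
clock: 14.22
position: [540.5, 184.5, 181.2]
ee_rot: [0.975, 0.057, 0.216, -0.013]
contact_force: [1.1, -0.1, -2.6]
gripper_width: 10.9
grasp_force: 59.6
```

```bash
python3 -c "
from h import *
R,o=bay(); settle(R,o,[-11.2,0.3,21],4)"
```

```text
turn [0.0003 0.0006 0.0002] shift [ 0.08 -0.16  6.96] sd [0.     0.0001 0.     0.0279 0.0209 0.0519]
F,M [-0.07 -0.27 -2.78 -0.16  1.28 -0.02] clock 14.43 w 11.1
```

Request:
carry_out(motion=[[0, 0, 0, 0, 0, 1, -1], [0, 0, 0, 0, 0, 2, -1], [0, 0, 0, 0, 0, 3, -1], [0, 0, 0, 0, 0, 4, -1], [0, 0, 0, 0, 0, 4.5, -1]])

```text
clock: 15.05
position: [542.3, 184.6, 177.0]
ee_rot: [0.975, 0.057, 0.216, -0.012]
contact_force: [1.4, -1.0, -2.4]
gripper_width: 11.0
grasp_force: 59.6
```

Request:
carry_out(motion=[[0, 0, 0, 0, 0, 0.4, -1], [0, 0, 0, 0, 0, 0.8, -1], [0, 0, 0, 0, 0, 1.2, -1], [0, 0, 0, 0, 0, 1.6, -1], [0, 0, 0, 0, 0, 2, -1]])

```text
clock: 15.68
position: [543.2, 184.8, 175.3]
ee_rot: [0.975, 0.057, 0.216, -0.013]
contact_force: [0.1, 0.2, -3.0]
gripper_width: 10.7
grasp_force: 59.6
```

```bash
python3 -c "
from h import *
R,o=bay(); settle(R,o,[-11.2,0.3,21],4)"
```

```text
turn [0.0002 0.0005 0.0001] shift [ 0.03 -0.12  0.52] sd [0.     0.     0.     0.0135 0.0128 0.0238]
F,M [ 0.02  0.37 -2.6  -0.16  1.27  0.01] clock 15.88 w 11.0
```

Still no contact; I'll creep down until the panel touches.

Request:
carry_out(motion=[[0, 0, 0, 0, 0, 0.3, -1], [0, 0, 0, 0, 0, 0.6, -1], [0, 0, 0, 0, 0, 0.9, -1], [0, 0, 0, 0, 0, 1.2, -1], [0, 0, 0, 0, 0, 1.2, -1]])

```text
clock: 16.5
position: [543.3, 184.8, 175.0]
ee_rot: [0.975, 0.057, 0.216, -0.013]
contact_force: [-8.6, -0.9, 4.9]
gripper_width: 11.1
grasp_force: 61.4
```

```bash
python3 -c "
from h import *
R,o=bay(); settle(R,o,[-11.2,0.3,21],4)"
```

```text
turn [ 0.     -0.0006  0.0004] shift [ 0.02 -0.14  0.29] sd [0.     0.     0.     0.0074 0.0072 0.0083]
F,M [-8.27 -0.59  4.63 -0.19  2.42  0.05] clock 16.7 w 11.0
```

Request:
carry_out(motion=[[0, 0, 0, 0, 0, 0.3, -1], [0, 0, 0, 0, 0, 0.6, -1], [0, 0, 0, 0, 0, 0.9, -1], [0, 0, 0, 0, 0, 1, -1], [0, 0, 0, 0, 0, 1, -1]])

```text
clock: 17.32
position: [543.3, 184.8, 175.0]
ee_rot: [0.974, 0.057, 0.217, -0.013]
contact_force: [-14.9, -0.8, 12.5]
gripper_width: 11.4
grasp_force: 62.7
```

```bash
python3 -c "
from h import *
R,o=bay(); settle(R,o,[-11.2,0.3,21],3)"
```

```text
turn [-0.0002 -0.0017  0.0005] shift [-0.01 -0.16  0.27] sd [0.     0.     0.     0.0069 0.0059 0.0063]
F,M [-16.04  -0.71  12.21  -0.16   3.59   0.07] clock 17.48 w 11.0
```

It's a hard stop at 0.3 mm from nominal, so the panel is seated. I'll ease the pressure and open a little.

Request:
carry_out(motion=[[0, 0, 0, 0, 0, -0.8, -1], [0, 0, 0, 0, 0, -1.6, -1], [0, 0, 0, 0, 0, -1.6, -0.5], [0, 0, 0, 0, 0, -1.6, -0.2], [0, 0, 0, 0, 0, -1.6, -0.2]])

```text
clock: 18.1
position: [543.8, 185.0, 175.0]
ee_rot: [0.975, 0.057, 0.216, -0.013]
contact_force: [0.3, -0.6, -0.0]
gripper_width: 34.2
grasp_force: 0.0
```

```bash
python3 -c "
from h import *
R,o=bay(); settle(R,o,[-11.2,0.3,21],3)"
```

```text
turn [0.0001 0.0002 0.0001] shift [-0.21 -0.05 -0.07] sd [0.0001 0.0001 0.     0.0755 0.0446 0.0174]
F,M [-0.56  0.35 -0.26 -0.12  0.85 -0.01] clock 18.25 w 34.3
```

Request:
carry_out(motion=[[0, 0, 0, 0, 0, -10, -0.2], [0, 0, 0, 0, 0, -25, -0.2], [0, 0, 0, 0, 0, -40, -0.2], [0, 0, 0, 0, 0, -40, -1], [0, 0, 0, 0, 0, -40, -1]])

```text
clock: 18.88
position: [526.5, 182.7, 210.5]
ee_rot: [0.975, 0.057, 0.216, -0.012]
contact_force: [0.3, -0.5, -0.4]
gripper_width: 0.6
grasp_force: 0.0
```

Request:
carry_out(motion=[[0, 0, 0, 0, 0, 4, -1], [0, 0, 0, 0, 0, 8, -1], [0, 0, 0, 0, 0, 11, -1], [0, 0, 0, 0, 0, 12, -1], [0, 0, 0, 0, 0, 12.5, -1]])

```text
clock: 19.5
position: [531.9, 183.4, 199.6]
ee_rot: [0.975, 0.057, 0.216, -0.012]
contact_force: [-0.4, 0.5, 0.5]
gripper_width: -0.3
grasp_force: 0.0
```

```bash
python3 -c "
from h import *
R,o=bay(); settle(R,o,[-11.2,0.3,47],3)"
```

```text
turn [0.0002 0.0004 0.0001] shift [-0.04 -0.1   1.46] sd [0.0001 0.0001 0.     0.0387 0.0248 0.0755]
F,M [ 0.04 -0.02  0.22 -0.11  0.84 -0.01] clock 19.65 w -0.0
```

Request:
carry_out(motion=[[0, 0, 0, 0, 0, 0.5, -1], [0, 0, 0, 0, 0, 1, -1], [0, 0, 0, 0, 0, 1.5, -1], [0, 0, 0, 0, 0, 2, -1], [0, 0, 0, 0, 0, 2.5, -1]])

```text
clock: 20.27
position: [532.6, 183.5, 198.3]
ee_rot: [0.975, 0.057, 0.216, -0.013]
contact_force: [-10.8, 0.1, 9.9]
gripper_width: -0.2
grasp_force: 7.0
```

```bash
python3 -c "
from h import *
R,o=bay(); settle(R,o,[-11.2,0.3,47],3)"
```

```text
turn [ 0.     -0.0005  0.0003] shift [-0.02 -0.12 -0.11] sd [0.     0.     0.     0.01   0.002  0.0073]
F,M [-8.37 -0.16  7.09 -0.07  2.09  0.11] clock 20.43 w -0.7
```

The bar top is felt at module z 33.1, so the board is home. Now to the lock: up, over 72 mm, and down.

Request:
carry_out(motion=[[0, 0, 0, 0, 0, -15, -1], [0, 0, 0, 10, 0, -30, -0.5], [0, 0, 0, 45, 0, -30, 0], [0, 0, 0, 72, 0, -30, 0], [0, 0, 0, 72, 0, -30, 0]])

```text
clock: 21.05
position: [586.7, 190.4, 255.8]
ee_rot: [0.974, 0.057, 0.217, -0.013]
contact_force: [-0.9, -0.3, -0.8]
gripper_width: 42.8
grasp_force: 0.0
```

```bash
python3 -c "
from h import *
R,o=bay(); settle(R,o,[60.8,0.2,21],4); print(read_state()['joints'].round(2))"
```

```text
turn [ 0.001   0.002  -0.0001] shift [ 1.09 -0.45 54.43] sd [2.000e-04 6.000e-04 5.000e-04 6.208e-01 1.699e-01 8.820e-02]
F,M [-0.84 -0.57 -0.06 -0.11  0.87 -0.01] clock 21.25 w 42.6
[ 0.66  0.18 -0.47  0.41 -0.58  0.72]
```

Request:
carry_out(motion=[[0, 0, 0, 0.5, 0, 12, 0], [0, 0, 0, 0.5, -0.2, 24, 0], [0, 0, 0, 0.5, -0.2, 30, 0], [0, 0, 0, 0.5, -0.2, 30, 0], [0, 0, 0, 0.5, -0.2, 30, 0]])

```text
clock: 21.88
position: [598.3, 191.5, 228.2]
ee_rot: [0.975, 0.057, 0.216, -0.013]
contact_force: [0.9, -0.1, 0.6]
gripper_width: 42.8
grasp_force: 0.0
```

```bash
python3 -c "
from h import *
R,o=bay(); settle(R,o,[60.8,0.2,21],6)"
```

```text
turn [-0.0001 -0.0002  0.    ] shift [-0.74  0.3  25.26] sd [0.     0.0001 0.     0.0552 0.018  0.0469]
F,M [-0.05 -0.11 -0.14 -0.12  0.83  0.01] clock 22.18 w 42.7
```

Request:
carry_out(motion=[[0, 0, 0, -0.6, 0.2, 8, 0], [0, 0, 0, -0.6, 0.2, 16, 0], [0, 0, 0, -0.6, 0.2, 21, 0], [0, 0, 0, -0.6, 0.2, 24.5, 0], [0, 0, 0, -0.6, 0.2, 24.5, 0]])

```text
clock: 22.8
position: [607.9, 192.2, 205.1]
ee_rot: [0.975, 0.057, 0.216, -0.012]
contact_force: [0.3, -0.1, 0.2]
gripper_width: 42.3
grasp_force: 0.0
```

```bash
python3 -c "
from h import *
R,o=bay(); settle(R,o,[60.8,0.2,21],6)"
```

```text
turn [0.0001 0.0002 0.0001] shift [-0.02  0.05  0.57] sd [1.000e-04 2.000e-04 0.000e+00 7.340e-02 4.370e-02 1.401e-01]
F,M [ 0.28  0.05  0.09 -0.12  0.84  0.  ] clock 23.1 w 42.8
```

Request:
carry_out(motion=[[0, 0, 0, 0, 0, 0, -0.3], [0, 0, 0, 0, 0, 0, -0.5], [0, 0, 0, 0, 0, 0, -1], [0, 0, 0, 0, 0, 0, -1], [0, 0, 0, 0, 0, 0, -1]])

```text
clock: 23.72
position: [607.9, 192.5, 205.9]
ee_rot: [0.975, 0.057, 0.216, -0.013]
contact_force: [-5.7, 0.5, 3.1]
gripper_width: 19.8
grasp_force: 58.7
```

```bash
python3 -c "
from h import *
R,o=bay(); settle(R,o,[60.8,0.2,21],3)"
```

```text
turn [0.0001 0.0001 0.0002] shift [0.03 0.06 0.77] sd [0.     0.     0.     0.002  0.0044 0.0085]
F,M [-5.04  0.4   4.7   0.02  1.64  0.14] clock 23.88 w 19.6
```

Request:
carry_out(motion=[[0, 0, 0.12, 0, 0, 0, -1], [0, 0, 0.26, 0, 0, 0, -1], [0, 0, 0.4, 0, 0, 0, -1], [0, 0, 0.55, 0, 0, 0, -1], [0, 0, 0.7, 0, 0, 0, -1]])

```text
clock: 24.5
position: [608.1, 193.2, 206.1]
ee_rot: [0.934, -0.282, 0.199, -0.087]
contact_force: [-6.0, 2.6, 4.2]
gripper_width: 19.5
grasp_force: 58.7
```

```bash
python3 -c "
from h import *
R,o=bay(); settle(R,o,[60.8,0.2,21],3)"
```

```text
turn [-1.300e-03 -3.000e-04 -7.031e-01] shift [0.28 0.73 0.78] sd [0.     0.     0.0034 0.0146 0.0144 0.0131]
F,M [-5.86  2.07  4.68  0.49  1.75  0.29] clock 24.65 w 19.3
```

Request:
carry_out(motion=[[0, 0, 0.14, 0, 0, 0, -1], [0, 0, 0.28, 0, 0, 0, -1], [0, 0, 0.42, 0, 0, 0, -1], [0, 0, 0.56, 0, 0, 0, -1], [0, 0, 0.7, 0, 0, 0, -1]])

```text
clock: 25.28
position: [608.6, 193.6, 206.4]
ee_rot: [0.781, -0.585, 0.157, -0.15]
contact_force: [-3.5, 1.1, 3.1]
gripper_width: 19.5
grasp_force: 58.5
```

```bash
python3 -c "
from h import *
R,o=bay(); settle(R,o,[60.8,0.2,21],3)"
```

```text
turn [-2.900e-03 -2.000e-04 -1.401e+00] shift [0.95 1.06 0.79] sd [0.     0.     0.004  0.0238 0.0061 0.0117]
F,M [-3.62  3.05  3.82  0.82  1.31  0.39] clock 25.43 w 19.5
```

Request:
carry_out(motion=[[0, 0, 0.1, 0, 0, 0, -1], [0, 0, 0.2, 0, 0, 0, -1], [0, 0, 0.3, 0, 0, 0, -1], [0, 0, 0.4, 0, 0, 0, -1], [0, 0, 0.5, 0, 0, 0, -1]])

```text
clock: 26.05
position: [609.0, 193.3, 206.5]
ee_rot: [-0.613, 0.759, -0.115, 0.184]
contact_force: [-0.4, 2.0, 3.2]
gripper_width: 19.2
grasp_force: 58.5
```

```bash
python3 -c "
from h import *
R,o=bay(); settle(R,o,[60.8,0.2,21],3)"
```

```text
turn [-0.0032 -0.     -1.899 ] shift [1.14 0.99 0.81] sd [0.     0.     0.0025 0.0116 0.0063 0.0104]
F,M [0.04 2.25 2.92 0.62 0.41 0.24] clock 26.2 w 19.6
```

Request:
carry_out(motion=[[0, 0, 0.05, 0, 0, 0, -1], [0, 0, 0.1, 0, 0, 0, -1], [0, 0, 0.15, 0, 0, 0, -1], [0, 0, 0.2, 0, 0, 0, -1], [0, 0, 0.22, 0, 0, 0, -1]])

```text
clock: 26.82
position: [609.0, 193.3, 206.6]
ee_rot: [-0.528, 0.821, -0.095, 0.196]
contact_force: [3.1, 2.1, 3.0]
gripper_width: 19.2
grasp_force: 58.6
```

```bash
python3 -c "
from h import *
R,o=bay(); settle(R,o,[60.8,0.2,21],3)"
```

```text
turn [-3.0000e-03 -1.0000e-04 -2.1167e+00] shift [1.27 0.72 0.83] sd [0.     0.0001 0.0002 0.0302 0.0109 0.0044]
F,M [ 3.05  2.31  3.44  0.34 -0.51  0.73] clock 26.98 w 19.3
```

Torque about the tool axis jumped from about 0 to −0.55 N m, so that's the stop. A little more to make sure.

Request:
carry_out(motion=[[0, 0, 0.03, 0, 0, 0, -1], [0, 0, 0.06, 0, 0, 0, -1], [0, 0, 0.08, 0, 0, 0, -1], [0, 0, 0.08, 0, 0, 0, -1], [0, 0, 0.08, 0, 0, 0, -1]])

```text
clock: 27.6
position: [607.8, 191.7, 205.9]
ee_rot: [-0.492, 0.844, -0.087, 0.198]
contact_force: [0.7, 0.9, 6.3]
gripper_width: 19.3
grasp_force: 58.9
```

```bash
python3 -c "
from h import *
R,o=bay(); settle(R,o,[60.8,0.2,21],3); s=read_state(); print(s['wrist_torque']@Rn.from_quat(s['ee_rot']).as_matrix()[:,2])"
```

```text
turn [ 1.3000e-03 -5.0000e-04 -2.2033e+00] shift [-0.64  0.25  0.83] sd [0.     0.     0.     0.0083 0.0068 0.0022]
F,M [ 0.73  1.1   5.75  0.18 -0.12  0.03] clock 27.75 w 19.4
0.04717630508399853
```

The fingers slipped on the head after the torque peak, so the lock is at its stop. To prove it I'll re-grip 0.3 rad back and turn again: it should resist at once.

Request:
carry_out(motion=[[0, 0, 0, 0, 0, 0, -0.5], [0, 0, 0, 0, 0, 0, -0.2], [0, 0, -0.12, 0, 0, 0, -0.2], [0, 0, -0.25, 0, 0, 0, -0.2], [0, 0, -0.35, 0, 0, 0, -0.2]])

```text
clock: 28.38
position: [606.2, 190.6, 203.0]
ee_rot: [-0.633, 0.744, -0.12, 0.177]
contact_force: [-1.6, 0.0, -0.2]
gripper_width: 34.0
grasp_force: 0.0
```

```bash
python3 -c "
from h import *
R,o=bay(); settle(R,o,[60.8,0.2,21],4)"
```

```text
turn [ 6.6000e-03  9.0000e-04 -1.8506e+00] shift [-1.8  -1.92 -0.84] sd [1.200e-03 2.000e-04 2.600e-03 3.562e-01 3.669e-01 2.251e-01]
F,M [-0.22  0.12  0.37 -0.11  0.81 -0.01] clock 28.57 w 34.1
```

Request:
carry_out(motion=[[0, 0, 0, 0, 0, 0, -0.6], [0, 0, 0, 0, 0, 0, -1], [0, 0, 0, 0, 0, 0, -1], [0, 0, 0.04, 0, 0, 0, -1], [0, 0, 0.08, 0, 0, 0, -1]])

```text
clock: 29.2
position: [607.3, 191.8, 205.0]
ee_rot: [-0.602, 0.769, -0.113, 0.184]
contact_force: [-3.3, -1.9, 0.4]
gripper_width: 19.6
grasp_force: 58.6
```

```bash
python3 -c "
from h import *
R,o=bay(); settle(R,o,[60.8,0.2,21],3); s=read_state(); print(s['wrist_torque']@Rn.from_quat(s['ee_rot']).as_matrix()[:,2])"
```

```text
turn [ 3.1000e-03 -1.0000e-04 -1.9299e+00] shift [-0.83 -0.7   0.2 ] sd [0.     0.     0.0009 0.0215 0.0005 0.0029]
F,M [-2.84 -0.48  0.24 -0.5   1.64  0.06] clock 29.35 w 19.3
-0.2088065412691597
```

Request:
carry_out(motion=[[0, 0, 0.03, 0, 0, 0, -1], [0, 0, 0.06, 0, 0, 0, -1], [0, 0, 0.09, 0, 0, 0, -1], [0, 0, 0.12, 0, 0, 0, -1], [0, 0, 0.12, 0, 0, 0, -1]])

```text
clock: 29.98
position: [608.3, 193.3, 205.6]
ee_rot: [-0.554, 0.804, -0.101, 0.192]
contact_force: [-0.5, 3.0, -2.5]
gripper_width: 19.1
grasp_force: 58.9
```

```bash
python3 -c "
from h import *
R,o=bay(); settle(R,o,[60.8,0.2,21],3); s=read_state(); print(s['wrist_torque']@Rn.from_quat(s['ee_rot']).as_matrix()[:,2])"
```

```text
turn [-1.5000e-03  1.0000e-03 -2.0501e+00] shift [ 0.86 -0.04  0.29] sd [0.0001 0.     0.0002 0.0195 0.006  0.002 ]
F,M [-0.33  3.17 -3.43  0.86  1.27  0.44] clock 30.12 w 19.3
0.03403734454945121
```

The torque dropped after snapping over a knurl again. I'll nudge forward so the lock is loaded against its stop before letting go.

Request:
carry_out(motion=[[0, 0, 0.02, 0, 0, 0, -1], [0, 0, 0.04, 0, 0, 0, -1], [0, 0, 0.04, 0, 0, 0, -1]])

```text
clock: 30.5
position: [608.3, 193.1, 205.8]
ee_rot: [-0.539, 0.814, -0.097, 0.194]
contact_force: [0.8, 5.0, -4.6]
gripper_width: 19.2
grasp_force: 58.8
```

```bash
cat > tq.py <<'E'
from h import *
R,o=bay(); settle(R,o,[60.8,0.2,21],2); s=read_state(); print(s['wrist_torque']@Rn.from_quat(s['ee_rot']).as_matrix()[:,2])
E
python3 tq.py
```

```text
turn [-1.60e-03  7.00e-04 -2.09e+00] shift [0.81 0.04 0.49] sd [0.     0.     0.     0.0043 0.0053 0.0059]
F,M [ 1.47  5.34 -4.11  1.34  1.04  0.68] clock 30.6 w 19.5
-0.003546216431994399
```

Request:
carry_out(motion=[[0, 0, 0.02, 0, 0, 0, -1], [0, 0, 0.04, 0, 0, 0, -1], [0, 0, 0.04, 0, 0, 0, -1]])

```text
clock: 30.98
position: [608.5, 193.2, 205.9]
ee_rot: [-0.523, 0.824, -0.094, 0.196]
contact_force: [2.0, 4.8, -4.3]
gripper_width: 19.4
grasp_force: 58.8
```

```bash
python3 tq.py
```

```text
turn [-1.7000e-03  4.0000e-04 -2.1281e+00] shift [0.96 0.11 0.49] sd [0.0001 0.     0.     0.009  0.0112 0.013 ]
F,M [ 1.49  4.65 -4.61  1.05  0.85  0.94] clock 31.07 w 19.2
-0.3307391397367152
```

It's loaded against the stop at −0.33 N m, at the same angle as before. Release and withdraw.

Request:
carry_out(motion=[[0, 0, 0, 0, 0, 0, -0.4], [0, 0, 0, 0, 0, 0, -0.15], [0, 0, 0, 0, 0, 0, -0.15], [0, 0, 0, 0, 0, -8, -0.15], [0, 0, 0, 0, 0, -20, -0.15]])

```text
clock: 31.7
position: [599.3, 191.1, 224.2]
ee_rot: [-0.522, 0.825, -0.094, 0.195]
contact_force: [-0.2, -0.5, 1.1]
gripper_width: 36.3
grasp_force: 0.0
```

Request:
carry_out(motion=[[0, 0, 0, 0, 0, -15, -0.15], [0, 0, 0, 0, 0, -35, -0.15], [0, 0, -0.15, 0, 0, -55, -0.15], [0, 0, -0.3, 0, 0, -70, -1], [0, 0, -0.45, 0, 0, -70, -1]])

```text
clock: 32.33
position: [570.0, 188.5, 290.3]
ee_rot: [0.695, -0.686, 0.135, -0.171]
contact_force: [0.0, 0.7, -0.4]
gripper_width: 1.0
grasp_force: 0.0
```

```bash
python3 -c "
from h import *
R,o=bay(); settle(R,o,[-11.2,0.3,60],5)"
```

```text
turn [-1.3000e-03  1.0000e-04 -1.6798e+00] shift [ 8.   71.78 52.55] sd [1.200e-03 2.000e-04 3.900e-03 1.499e-01 3.271e-01 5.721e-01]
F,M [-0.19 -0.08 -0.07 -0.13  0.85  0.02] clock 32.58 w -0.0
```

Quick check: touch the bar top again to confirm the height hasn't changed.

Request:
carry_out(motion=[[0, 0, 0, 4, 30, 0, -1], [0, 0, 0, 7, 60, 15, -1], [0, 0, 0, 8, 71, 35, -1], [0, 0, 0, 8, 71.5, 50, -1], [0, 0, 0, 8, 71.5, 61, -1]])

```text
clock: 33.2
position: [531.1, 183.2, 200.8]
ee_rot: [0.693, -0.688, 0.135, -0.169]
contact_force: [-0.5, 0.4, 0.8]
gripper_width: -0.1
grasp_force: 0.0
```

```bash
python3 -c "
from h import *
R,o=bay(); settle(R,o,[-11.2,0.3,47],5)"
```

```text
turn [ 1.9000e-03  1.0000e-04 -1.6805e+00] shift [-0.51 -0.11  2.87] sd [1.600e-03 3.000e-04 1.000e-04 2.729e-01 5.184e-01 7.617e-01]
F,M [ 0.2   0.    0.13 -0.09  0.85 -0.02] clock 33.45 w -0.1
```

Request:
carry_out(motion=[[0, 0, 0, 0, 0, 1, -1], [0, 0, 0, 0, 0, 2, -1], [0, 0, 0, 0, 0, 3, -1], [0, 0, 0, 0, 0, 3.8, -1], [0, 0, 0, 0, 0, 3.8, -1]])

```text
clock: 34.08
position: [532.5, 183.4, 198.3]
ee_rot: [0.693, -0.688, 0.135, -0.169]
contact_force: [-3.2, 0.1, 2.3]
gripper_width: -0.0
grasp_force: 1.9
```

```bash
python3 -c "
from h import *
R,o=bay(); settle(R,o,[-11.2,0.3,47],3)"
```

```text
turn [ 2.0000e-04 -0.0000e+00 -1.6798e+00] shift [-0.26  0.02 -0.09] sd [0.     0.     0.     0.0032 0.0049 0.0108]
F,M [-4.18 -0.47  3.16 -0.09  1.4   0.03] clock 34.23 w 0.0
```

The height is unchanged at 33.1 mm, so the board is home. Retreat and hand in.

Request:
carry_out(motion=[[0, 0, 0, 0, 0, -20, -1], [0, 0, 0, 0, 0, -50, -1], [0, 0, 0, 0, 0, -80, -1], [0, 0, 0, 0, 0, -100, -1], [0, 0, 0, 0, 0, -100, -1]])

```text
clock: 34.85
position: [491.0, 179.1, 290.2]
ee_rot: [0.693, -0.687, 0.135, -0.171]
contact_force: [0.2, 0.1, -0.0]
gripper_width: 0.2
grasp_force: 0.0
```

```bash
python3 -c "
from h import *
R,o=bay(); settle(R,o,[-11.2,0.3,47],4); print(job_done())"
```

```text
turn [ 1.9000e-03  6.0000e-04 -1.6799e+00] shift [-0.58 -0.63 98.87] sd [1.600e-03 1.000e-04 2.000e-04 3.441e-01 4.152e-01 4.955e-01]
F,M [ 0.17  0.1  -0.36 -0.12  0.81  0.  ] clock 35.05 w 0.1
the job is handed in; nothing more can be done
None
```

I handed the job in at 35 s without seeing the verdict: by touch the board is fully home in the empty bay, by torque the lock is turned to its stop, and the arm is clear.

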